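# Sort the glass and porcelain after a carbon run

## Task

Clear up after the carbon determination by sorting the five loose things on the glass plate into their holders: lay the two combustion boats level across the notches of the boat rest, one to a place, stand the crucible upright in the well of the refractory tile, and stand each loose vial upright in the empty rack pocket of the row that already holds a vial with its cap colour, black with black and white with white. Leave the two vials that are already in the rack standing in their pockets.

Things in the scene. Friction and masses are not known exactly. Their poses are not given: they have to be found in the camera images.
- boat_a: Loose combustion boat on the glass plate (top 4 mm above the bench): pale ceramic trough with dark residue inside, 83 long x 21 wide x 12 mm high, 20 g. Origin: centre of its underside; x along its length, z up. Solid to the touch; grip it across its 21 mm width. Alike to boat_b and interchangeable with it.
- boat_b: The second loose combustion boat, alike to boat_a (83 x 21 x 12 mm); same frame. (A black rubber stopper, 31 mm wide and 26 mm high, is fixed on the plate among the loose things, between the two rows they stand in; it is not part of the job.)
- crucible: Loose white porcelain crucible, open cup 43 mm across the rim, 32 mm high, tapering to a 26 mm foot, 30 g, on the glass plate. Origin: centre of the foot's underside, z up. Grip it from outside just below the rim.
- black_vial: Loose sample vial with a black screw cap, standing upright on the glass plate: 21 mm diameter, 50 mm high (cap: top 11 mm, 19 mm diameter), 25 g. Origin: centre of the underside, z up.
- white_vial: Loose sample vial with a white screw cap, standing upright on the glass plate; same size and frame as black_vial.
- racked_black_vial: Black-capped vial (same size) that already stands in the sample rack and stays there; it marks which row of the rack is for black caps. Origin: centre of the underside, z up. It stands in either of the two pockets at the rack's -x end.
- racked_white_vial: White-capped vial (same size) that already stands in the sample rack, in the other pocket at the rack's -x end, and stays there; it marks the row for white caps.
- sample_rack: Blue rack, fixed, 114 x 120 x 30 mm. Origin: centre of its underside, z up. Four square pockets 37 mm wide, 24 mm deep, centred at x = +-21.5, y = +-31 mm; their floor is 6 mm above the bench, so a vial rises 26 mm out of the rack. A row is the two pockets at the same y; a white strip parts the rows. The pockets at -x hold the racked vials, the two at +x are empty.
- boat_rest: Two upright notched steel combs on a dark steel plate 96 x 120 x 5 mm, fixed. Origin: centre of its underside, z up. Combs 5 mm thick along y at x = +-27 mm, 49 mm free between them. Two places, at y = +-26 mm: a notch 37 mm wide in each comb, floor 22 mm above the bench, teeth to 31 mm. A boat lies across both combs along the rest's x, one to a place.
- crucible_tile: Red-brown refractory tile, fixed to the bench, 84 x 84 x 16 mm, with one round well in its middle: 48 mm diameter, 8 mm deep, so its floor is 8 mm above the bench. Origin: centre of its underside, z up.
There are look-alikes about, which are no part of the job. What is shaped like the white_vial but pink is not meant.

How it is judged:
At the end, for the whole second after the job is handed in: Vials upright (0.15 rad) on the floor of the right +x pocket, within 12 mm in x and y; racked vials still in theirs. Boats level (0.12 rad), one per place, within 13 mm in y, 15 mm in x, 0.35 rad in yaw. Crucible upright in the well, within 12 mm. Heights within 4 mm; all at rest (x of black_vial in the frame of sample_rack between 0.0095 and 0.0335 m and z of black_vial in the frame of sample_rack between 0.002 and 0.01 m and angle between each of black_vial, white_vial, racked_black_vial, racked_white_vial's own z axis and vertical below 0.15 rad and ((y of black_vial in the frame of sample_rack between 0.019 and 0.043 m and y of racked_black_vial in the frame of sample_rack between 0.019 and 0.043 m) or (y of black_vial in the frame of sample_rack between -0.043 and -0.019 m and y of racked_black_vial in the frame of sample_rack between -0.043 and -0.019 m)) and linear speed of each of black_vial, white_vial, racked_black_vial, racked_white_vial, boat_a, boat_b, crucible below 0.02 m/s and angular speed of each of black_vial, white_vial, racked_black_vial, racked_white_vial, boat_a, boat_b, crucible below 0.3 rad/s and x of white_vial in the frame of sample_rack between 0.0095 and 0.0335 m and z of white_vial in the frame of sample_rack between 0.002 and 0.01 m and ((y of white_vial in the frame of sample_rack between 0.019 and 0.043 m and y of racked_white_vial in the frame of sample_rack between 0.019 and 0.043 m) or (y of white_vial in the frame of sample_rack between -0.043 and -0.019 m and y of racked_white_vial in the frame of sample_rack between -0.043 and -0.019 m)) and x of racked_black_vial in the frame of sample_rack between -0.0335 and -0.0095 m and z of racked_black_vial in the frame of sample_rack between 0.002 and 0.01 m and x of racked_white_vial in the frame of sample_rack between -0.0335 and -0.0095 m and z of racked_white_vial in the frame of sample_rack between 0.002 and 0.01 m and x of boat_a in the frame of boat_rest between -0.015 and 0.015 m and z of boat_a in the frame of boat_rest between 0.018 and 0.026 m and angle between each of boat_a, boat_b, crucible's own z axis and vertical below 0.12 rad and angle between the x axis of each of boat_a, boat_b and the x axis of boat_rest, either way round below 0.35 rad and x of boat_b in the frame of boat_rest between -0.015 and 0.015 m and z of boat_b in the frame of boat_rest between 0.018 and 0.026 m and horizontal distance between crucible and crucible_tile below 0.012 m and z of crucible in the frame of crucible_tile between 0.004 and 0.012 m and ((y of boat_a in the frame of boat_rest between 0.013 and 0.039 m and y of boat_b in the frame of boat_rest between -0.039 and -0.013 m) or (y of boat_a in the frame of boat_rest between -0.039 and -0.013 m and y of boat_b in the frame of boat_rest between 0.013 and 0.039 m))); the robot touches nothing.
It fails at once if a vial that already stood in the rack is knocked over, pulled out or moved to another pocket (angle between any of racked_black_vial, racked_white_vial's own z axis and vertical above 0.6 rad or distance of any of racked_black_vial, racked_white_vial from where it was at the start of the episode above 0.03 m).
It also fails if it takes over 118 s, if anything falls off the work surface, if the arm or the gripper's body presses on something with over 40 N, if the wrist force passes 120 N, or if a joint passes its speed limit or range.

## Robot

A 6-joint arm with a two-finger parallel gripper is mounted at the origin on a cart in front of the work surface, level with it; the furniture and walls round the work are solid. World frame = base frame: x ahead of the robot, y to its left, z up, the work surface at z = 0. Lengths are in m, angles in rad, forces in N, time in s.
With the tool pointing down it reaches from about 0.3 to 0.875 m from the base axis. Payload 6.4 kg.
Tool frame: the origin (TCP) lies on the centre line of the jaws, within the pads' length; the fingertips stand 22 mm ahead of it and the grasp point (between the pads) lies 3 mm ahead of it; z points along the fingers, y is the line along which they close (so a half turn about z gives the same grasp; the last joint's range is limited). The gripper opens to 85 mm and grips with 20 to 120 N. Pads are 22 mm wide; open, the fingers measure 114 mm over their backs; the gripper's body (76 mm by 85 mm) begins 54 mm behind the grasp point. The pads swing forward as they close: fully open they stand 13 mm farther back than shut.
Start: joints at [0.911, 0.181, 1.607, -0, 1.354, -0.206], TCP at [0.252, 0.517, 0.253] pointing down, gripper open.
Joint ranges: [-2.99, 2.99], [-0.89, 2.07], [0.3, 2.58], [-1.14, 4.28], [0, 2.63], [-3.12, 3.12]. Speed limits (rad/s): [2.57, 2.57, 3.01, 3.14, 3.14, 3.14].

## Interface

Orientations are given as a unit quaternion [w, x, y, z].
In Python, from bench import ctrl gives the robot as it stands. The module is installed in compiled form; this text tells all that it offers.
- The arm moves only by the tool servo_tool, never from a script. Its argument "commands" is a list of rows, each a list of 3 entries, a list of its own where there are three numbers: the shift along the tool's x, y, z in mm, then the turn about the tool's z in rad, then the finger opening in mm, from 0 to 85.4. In form: [[[dx, dy, dz], turn, jaw], ...]. A call has 1 to 20 rows; each row shifts and turns the commanded pose from where the row before left it, along the tool's axes as they then stand; what a row does not reach is not made up. A row lasts 1/8 s, in which the tool goes at most 62.5 mm and 10.7 degrees, less where a joint would pass 70% of its speed; a pose out of reach is approached as far as the arm can. A call with a gripper value outside its range is refused whole. The fingers move at their own pace and stop on an object; the grip force is fixed at half the most. Time passes only in rows, so rows that do not move let the fingers close. It gives the time, the measured TCP pose, the force, the opening and the grip force at its end, in the units of the state.
- ctrl.get_obs(): the state, without advancing time (a new reading comes with each control period).
- ctrl.camera(name): name is "scene" or "top" or "wrist"; returns a dict with "color" (400x640x3 uint8, red, green, blue), "z_map" (400x640 float32, m along the optical axis (not along the pixel's ray), 0 where there is no reading), "fx", "fy", "cx", "cy" (pixels), "R" (3x3) and "t" (3): a world point X has camera coordinates R X + t. Camera axes: x right, y down, z forward; pixel columns grow to the right and rows downward; lengths in m; the calibration is good to about 2 mm. The wrist camera is an equidistant fisheye: a pixel r from the principal point sees the ray r / f radians off the axis. A picture is of the moment at which its call begins.
- ctrl.hand_in(): hands the job in; it is judged then, once.
The state is a dict: "time_s": time; "q": joint angles; "dq": joint speeds; "joint_efforts": joint torques, N m; "eef_pos": TCP position; "eef_rot": TCP orientation; "wrist_force": force on the tool from outside, world axes, zero at the start; "torque": the same for the moment, N m; "opening": opening from 0.0 (shut) to 1.0 (fully open); "grasp_force": force on a finger pad.
Only numpy, scipy, OpenCV 4.12 (cv2) and the standard library are available. Lean on these libraries where they do the work, as an engineer would, in place of code of your own. Each camera call takes 0.05 s, during which the arm holds its last target. There are 200 camera calls.

## Working session

There is one attempt and no reset: what is moved stays moved. The work goes in short steps, Python scripts to look and compute and a tool call to move; the robot and the scene stay as the last step left them, time stands still between calls to the robot, and variables do not carry over. Pictures are saved under pics/ and viewed, at most 14 in all, crops included, and the job is handed in when it is done.

Besides the shell and the picture viewer there is one more tool, called after ">>>" by a JSON object that holds its "api" and its "payload", one argument or row to a line. servo_tool: Moves the arm, as the interface text tells. Its arguments: {"type":"object","properties":{"commands":{"type":"array"}},"required":["commands"]}

```bash
mkdir -p pics; cat > h.py <<'E'
import numpy as np, cv2
from bench import ctrl
def snap(n,save=None):
    c=ctrl.camera(n)
    if save: cv2.imwrite('pics/'+save,c['color'][:,:,::-1])
    return c
def cloud(c):
    z=c['z_map'];v,u=np.indices(z.shape)
    P=np.stack([(u-c['cx'])/c['fx']*z,(v-c['cy'])/c['fy']*z,z],-1)
    return (P-c['t'])@c['R']
def ray(c,u,v,h):
    d=c['R'].T@np.array([(u-c['cx'])/c['fx'],(v-c['cy'])/c['fy'],1]);o=-c['R'].T@c['t']
    return o+d*(h-o[2])/d[2]
E
python3 - <<'E'
from h import *
for n in('top','scene'):
    c=snap(n,n+'0.png'); np.savez(n+'0.npz',**c)
    print(n,c['fx'],c['cx'],c['cy'],-c['R'].T@c['t'],c['R'][2])
print(ctrl.get_obs())
E
```

```text
top 460.2293544116948 310.14381532148695 191.97511014614284 [0.29662866 0.00302883 1.24731148] [ 0.19858061  0.00988935 -0.98003466]
scene 379.2276104520127 313.29652204646806 200.09142889632173 [ 0.1686626  -0.71866158  0.71076289] [ 0.36178163  0.66458267 -0.65379195]
{'time_s': 0.1, 'q': array([ 9.10720708e-01,  1.81459539e-01,  1.60791880e+00, -9.37587617e-06,
        1.35380959e+00, -2.06292870e-01]), 'dq': array([ 0.00016423, -0.00135419, -0.00190969,  0.00030906, -0.00097102,
       -0.00110767]), 'joint_efforts': array([ 6.88600139e-04, -4.45874834e+01, -3.52237952e+01, -1.77904612e-04,
        4.15454357e-03, -5.52793063e-05]), 'eef_pos': array([0.25175039, 0.51643599, 0.25247306]), 'eef_rot': array([-3.30664806e-04,  2.24948604e-01,  9.74370304e-01, -7.25885067e-04]), 'wrist_force': array([-0.51967659, -0.26646419, -0.17021197]), 'torque': array([-0.04951094, -0.00350042,  0.0030362 ]), 'grasp_force': 0.0, 'opening': 0.9985009424715385}
```

View pics/top0.png

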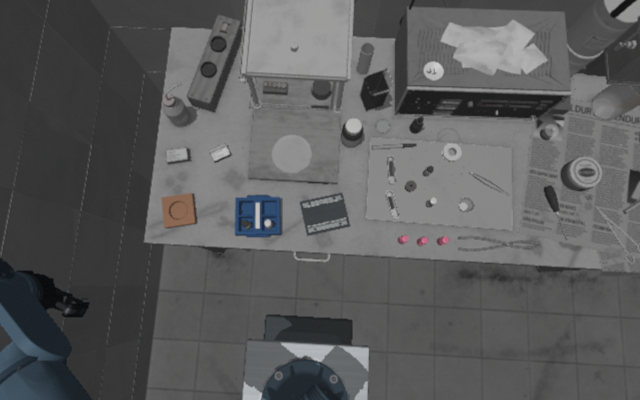

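View pics/scene0.png

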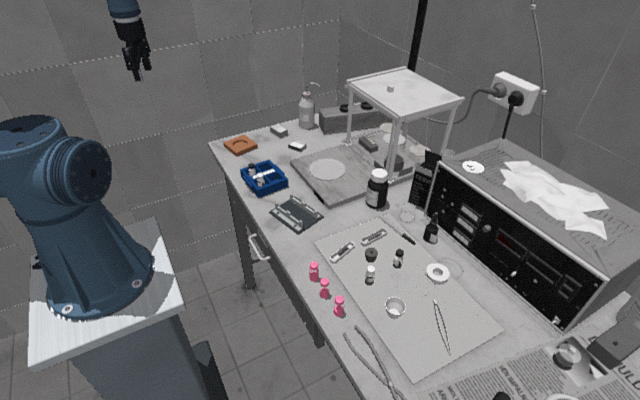

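```bash
python3 - <<'E'
from h import *
a=cv2.imread('pics/top0.png')[130:255,155:525]; b=cv2.imread('pics/scene0.png')[215:345,300:500]
A=cv2.resize(a,None,fx=2.1,fy=2.1,interpolation=cv2.INTER_CUBIC);B=cv2.resize(b,None,fx=2.5,fy=2.5,interpolation=cv2.INTER_CUBIC)
W=np.zeros((A.shape[0]+B.shape[0],A.shape[1],3),np.uint8);W[:A.shape[0]]=A;W[A.shape[0]:,:B.shape[1]]=B
cv2.imwrite('pics/crop1.png',W);print(W.shape)
c=dict(np.load('top0.npz'));P=cloud(c)
for n,(u,v) in dict(boat1=(392,170),boat2=(392,205),stop=(411,186),blk=(428,170),wht=(432,202),ring=(452,152),cup=(465,205),rackB=(247,225),rackW=(268,224),tile=(178,210),rest=(325,214),pl=(470,170)).items():
    print(n,P[v,u].round(3),ray(c,u,v,0).round(3))
E
```

```text
(587, 777, 3)
boat1 [ 0.622 -0.207  0.014] [ 0.625 -0.209  0.   ]
boat2 [ 0.525 -0.21   0.008] [ 0.526 -0.211  0.   ]
stop [ 0.577 -0.257  0.026] [ 0.583 -0.263  0.   ]
blk [ 0.617 -0.296  0.054] [ 0.631 -0.309  0.   ]
wht [ 0.53  -0.307  0.055] [ 0.541 -0.321  0.   ]
ring [ 0.687 -0.376  0.002] [ 0.687 -0.377  0.   ]
cup [ 0.538 -0.412 -0.   ] [ 0.538 -0.412  0.   ]
rackB [0.441 0.174 0.055] [0.448 0.182 0.   ]
rackW [0.446 0.119 0.059] [0.454 0.125 0.   ]
tile [0.477 0.372 0.007] [0.478 0.374 0.   ]
rest [ 0.489 -0.028  0.009] [ 0.49  -0.029  0.   ]
pl [ 0.638 -0.426  0.001] [ 0.638 -0.427  0.   ]
```

View pics/crop1.png

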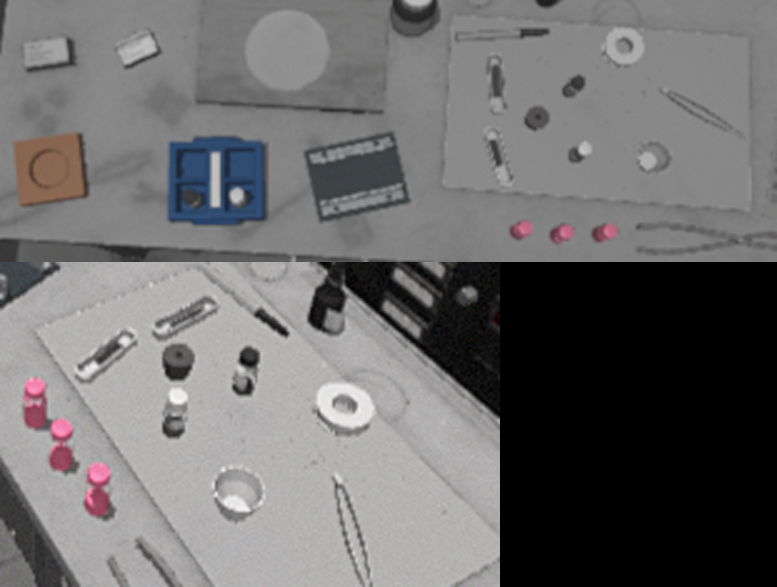

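Crop 1 shows everything. Black cap: vial top(428,170) is right; not the stopper (411,186), nor the bottle (417,125). White vial: (432,202); not the pink ones (403,239), (423,241), (443,241). Crucible: (466,205); not the flat ring (452,152). Boats: (392,170) and (392,205). In the rack, black stands in the left (+y) row and white in the right row.

```bash
cat > m.py <<'E'
from h import *
def pts(n,box,zlo,zhi,col=None):
    c=dict(np.load(n+'.npz')) if isinstance(n,str) else n
    P=cloud(c);m=(P[...,0]>box[0])&(P[...,0]<box[1])&(P[...,1]>box[2])&(P[...,1]<box[3])&(P[...,2]>zlo)&(P[...,2]<zhi)&(c['z_map']>0)
    if col is not None: m&=col(c['color'].astype(int))
    return P[m]
def rect(p):
    r=cv2.minAreaRect((p[:,:2]*1000).astype(np.float32)); return np.round(r[0],1),np.round(r[1],1),round(r[2],1)
E
python3 - <<'E'
from m import *
B=dict(boat1=(.57,.68,-.25,-.17,.009,.03),boat2=(.47,.575,-.25,-.17,.009,.03),stop=(.54,.61,-.29,-.23,.02,.045),blk=(.585,.66,-.335,-.26,.035,.075),wht=(.49,.57,-.345,-.27,.035,.075),cup=(.48,.6,-.46,-.36,.02,.06),
rb=(.38,.475,.145,.21,.042,.08),rw=(.38,.475,.085,.145,.042,.08),rest=(.4,.58,-.12,.06,.02,.045))
blue=lambda c:(c[...,2]-c[...,0]>40); br=lambda c:(c[...,0]-c[...,2]>30)
for n in('top0','scene0'):
    print(n)
    for k,b in B.items():
        p=pts(n,b[:4],*b[4:])
        if len(p)>3: print(k,len(p),np.median(p,0).round(3),(p.mean(0)*1000).round(1),rect(p))
    for k,b,f in(('rack',(.36,.6,.02,.28,.02,.045),blue),('tile',(.38,.6,.3,.48,.01,.03),br)):
        p=pts(n,b[:4],*b[4:],f); print(k,len(p),np.median(p,0).round(3),rect(p))
E
```

```text
top0
boat1 153 [ 0.621 -0.209  0.014] [ 621.3 -211.    14.4] (array([ 625.6, -217.3]), array([83.1, 97.3]), 78.8)
boat2 142 [ 0.531 -0.21   0.014] [ 531.2 -211.6   14.3] (array([ 531.6, -207. ]), array([76.7, 91.9]), 84.5)
stop 101 [ 0.578 -0.257  0.029] [ 578.4 -256.    29.3] (array([ 578.8, -255.2]), array([28.5, 28.9]), 47.5)
blk 52 [ 0.62  -0.301  0.053] [ 619.7 -300.8   51.2] (array([ 610. , -285.1]), array([18.3, 58.8]), 33.6)
wht 46 [ 0.535 -0.31   0.054] [ 535.2 -310.1   53.5] (array([ 536.4, -310.8]), array([18.1, 17.5]), 77.4)
cup 108 [ 0.54  -0.415  0.031] [ 537.1 -409.8   30. ] (array([ 534.1, -404.2]), array([41.6, 43.4]), 60.7)
rb 48 [0.446 0.179 0.055] [446.4 178.9  54.5] (array([446.9, 179.6]), array([18.8, 16.5]), 49.2)
rw 45 [0.451 0.12  0.056] [450.9 120.2  54.4] (array([451.2, 120.4]), array([17. , 16.1]), 9.2)
rest 195 [ 0.516 -0.021  0.024] [517.3 -20.2  24.9] (array([529. , -15.3]), array([140.6, 109.1]), 18.5)
rack 822 [0.469 0.153 0.03 ] (array([471. , 153.5]), array([109.5, 119.4]), 3.5)
tile 742 [0.475 0.37  0.015] (array([476.6, 369.8]), array([83.1, 84. ]
[... 418 characters left out ...]
4]), array([17.9, 18.1]), 2.0)
wht 80 [ 0.532 -0.315  0.051] [ 532.6 -314.2   48.1] (array([ 534., -312.]), array([18.2, 16.6]), 62.5)
cup 206 [ 0.538 -0.403  0.029] [ 535.2 -402.7   28.9] (array([ 532.4, -403.5]), array([43.5, 41.2]), 51.2)
rb 34 [0.445 0.175 0.052] [445.4 176.8  50.8] (array([445.4, 178.8]), array([16.6, 17.9]), 12.2)
rw 38 [0.45  0.116 0.053] [449.4 117.5  51.1] (array([449.4, 119.6]), array([15.3, 18.8]), 5.2)
rest 154 [ 0.514 -0.024  0.022] [513.  -22.4  23.5] (array([527.3, -17.2]), array([140. , 108.1]), 17.8)
rack 531 [0.473 0.141 0.027] (array([471.3, 151.6]), array([114. , 124.4]), 3.4)
tile 278 [0.473 0.364 0.013] (array([476.1, 369.5]), array([86.5, 90.6]), 12.6)
```

```bash
python3 - <<'E'
from m import *
for n in('top0','scene0'):
    c=dict(np.load(n+'.npz'));P=cloud(c);g=c['color'].astype(int)
    for k,b in dict(boat1=(.56,.68,-.26,-.17,.008,.03),boat2=(.46,.585,-.26,-.17,.008,.03)).items():
        m=(P[...,0]>b[0])&(P[...,0]<b[1])&(P[...,1]>b[2])&(P[...,1]<b[3])&(P[...,2]>b[4])&(P[...,2]<b[5])
        m=cv2.morphologyEx(m.astype(np.uint8),cv2.MORPH_OPEN,np.ones((2,2)))
        N,L,S,_=cv2.connectedComponentsWithStats(m);i=1+np.argmax(S[1:,4]);M=L==i
        v,u=np.nonzero(M);q=np.array([ray(c,a,d,.014) for a,d in zip(u,v)])
        print(n,k,M.sum(),P[M].mean(0).round(4),rect(P[M]),rect(q))
    # rest: dark base plate
    b=(.4,.58,-.12,.06)
    q=P;m=(P[...,0]>b[0])&(P[...,0]<b[1])&(P[...,1]>b[2])&(P[...,1]<b[3])
    for nm,mm,h in(('dark',m&(g.sum(-1)<225),.005),('high',m&(P[...,2]>.014)&(P[...,2]<.04),.03)):
        mm=cv2.morphologyEx(mm.astype(np.uint8),cv2.MORPH_CLOSE,np.ones((3,3)))
        N,L,S,_=cv2.connectedComponentsWithStats(mm)
        for i in range(1,N):
            if S[i,4]>40:
                v,u=np.nonzero(L==i);q=np.array([ray(c,a,d,h) for a,d in zip(u,v)]);print(n,nm,S[i,4],q.mean(0).round(4),rect(q),P[L==i].mean(0).round(4))
E
```

```text
top0 boat1 20 [ 0.5882 -0.2124  0.0089] (array([ 588.8, -213.7]), array([10.9, 22.9]), 15.5) (array([ 587., -212.]), array([10.6, 20.7]), 13.0)
top0 boat2 21 [ 0.5604 -0.2063  0.0098] (array([ 561., -207.]), array([22.3, 12.3]), 58.8) (array([ 560. , -205.5]), array([21.8, 11.4]), 65.9)
top0 dark 41 [0.5776 0.0083 0.005 ] (array([577.5,  12.1]), array([88.7,  3.5]), 89.9) [0.5759 0.0083 0.0127]
top0 dark 858 [ 0.4899 -0.0254  0.005 ] (array([490.3, -27. ]), array([ 93.9, 117. ]), 15.3) [ 0.489  -0.0252  0.0108]
top0 high 96 [ 5.756e-01 -3.000e-04  3.000e-02] (array([575. ,   1.3]), array([  7.3, 114.2]), 0.6) [ 5.776e-01 -3.000e-04  2.120e-02]
top0 high 101 [ 0.5175 -0.0228  0.03  ] (array([517.9, -20.9]), array([ 11.9, 105.8]), 17.6) [ 0.5188 -0.023   0.0227]
top0 high 95 [ 0.4647 -0.0349  0.03  ] (array([463.8, -34.6]), array([  8.8, 104.8]), 15.3) [ 0.4657 -0.0351  0.0232]
scene0 boat1 66 [ 0.5747 -0.2566  0.0264] (array([ 577.9, -255.2]), array([20.1, 28.7]), 76.9) (array([ 580.9, -247.5]), array([38.3, 19.5]), 13.7)
scene0 boat2 104 [ 0.5227 -0.2097  0.0076] (array([ 529.3, -209. ]), array([89.2, 19.5]), 19.9) (array([ 525.5, -215.4]), array([83.9, 22.9]), 17.1)
scene0 dark 48 [0.58   0.0092 0.005 ] (array([580.2,  13.8]), array([80.9,  8.8]), 88.5) [ 5.747e-01 -3.000e-04  1.420e-02]
scene0 dark 503 [ 0.491  -0.0382  0.005 ] (array([488.3, -31.7]), array([ 92.4, 118.7]), 16.9) [ 0.4912 -0.0375  0.0044]
scene0 high 84 [ 0.5703 -0.0141  0.03  ] (array([569.9, -12.3]), array([116.3,  10.2]), 89.4) [ 0.5766 -0.003   0.0193]
scene0 high 108 [ 0.5125 -0.0344  0.03  ] (array([512.2, -29. ]), array([ 15.9, 114.7]), 15.8) [ 0.517  -0.0253  0.0209]
scene0 high 117 [ 0.461  -0.0487  0.03  ] (array([461.1, -44.3]), array([ 14.3, 116.1]), 16.0) [ 0.4651 -0.0393  0.0204]
```

```bash
python3 - <<'E'
from m import *
for n in('top0','scene0'):
    c=dict(np.load(n+'.npz'));P=cloud(c);g=c['color'].astype(int).sum(-1)/3
    for k,b in dict(boat1=(.57,.67,-.238,-.18),boat2=(.475,.58,-.245,-.18)).items():
        v,u=np.indices(g.shape);d=np.stack([(u-c['cx'])/c['fx'],(v-c['cy'])/c['fy'],np.ones(g.shape)],-1)@c['R'];o=-c['R'].T@c['t'];Q=o+d*((.014-o[2])/d[...,2:])
        m=(Q[...,0]>b[0])&(Q[...,0]<b[1])&(Q[...,1]>b[2])&(Q[...,1]<b[3])
        med=np.median(g[m]);mm=(m&((g-med>14)|(med-g>35))).astype(np.uint8)
        mm=cv2.morphologyEx(mm,cv2.MORPH_CLOSE,np.ones((3,3)))
        N,L,S,_=cv2.connectedComponentsWithStats(mm)
        i=1+np.argmax(S[1:,4]);q=Q[L==i];w=q[:,:2]-q[:,:2].mean(0);e=np.linalg.svd(w,full_matrices=False)[2][0]
        print(n,k,med,S[i,4],q.mean(0).round(4),rect(q),'yaw',np.degrees(np.arctan(e[1]/e[0])).round(1),P[L==i].mean(0).round(4))
c=ctrl.camera('wrist');print(c['fx'],c['cx'],c['cy'],-c['R'].T@c['t'],c['R'])
E
```

```text
top0 boat1 135.66666666666666 104 [ 0.6194 -0.2039  0.014 ] (array([ 620.2, -204.3]), array([65.9, 17.3]), 7.9) yaw 5.1 [ 0.6212 -0.2051  0.0072]
top0 boat2 137.0 113 [ 0.5214 -0.2091  0.014 ] (array([ 526.5, -209.9]), array([81.4, 17.3]), 16.0) yaw 18.7 [ 0.5184 -0.2063  0.0304]
scene0 boat1 177.66666666666666 216 [ 0.6196 -0.2079  0.014 ] (array([ 621.8, -206.8]), array([87.4, 25.9]), 5.4) yaw 7.7 [ 0.621  -0.2063  0.0117]
scene0 boat2 178.66666666666666 240 [ 0.5232 -0.2128  0.014 ] (array([ 524.2, -212. ]), array([89.7, 25.2]), 16.3) yaw 17.7 [ 0.526  -0.2088  0.0085]
309.70691628693146 319.2562403277316 198.3480772733239 [0.18840184 0.54706555 0.37203662] [[ 0.43799508  0.89897641 -0.00131472]
 [ 0.86416662 -0.42063129  0.27619805]
 [ 0.24774252 -0.12210953 -0.96109984]]
```

>>> {"api": "servo_tool", "payload": {
  "commands": [
    [[0, 0, 0], -0.15, 60],
    [[0, 0, 0], -0.15, 60],
    [[0, 0, 0], -0.154, 50],
    [[-22, -42, 5], 0, 45],
    [[-22, -42, 5], 0, 45],
    [[-22, -42, 5], 0, 45],
    [[-22, -42, 5], 0, 45],
    [[-22, -42, 5], 0, 45],
    [[-22, -42, 5], 0, 45],
    [[-22, -42, 5], 0, 45],
    [[-22, -42, 5], 0, 45],
    [[-22, -42, 5], 0, 45],
    [[-22, -42, 5], 0, 45],
    [[-22, -42, 5], 0, 45],
    [[-22, -42, 5], 0, 45],
    [[-22, -42, 5], 0, 45],
    [[-22, -42, 5], 0, 45],
    [[-22, -42, 5], 0, 45],
    [[-22, -42, 5], 0, 45],
    [[-18, -42, 5], -0.1, 45]
  ]
}}

```text
time_s: 2.65
eef_pos: [0.6227, -0.1985, 0.1677]
eef_rot: [-0.0, -0.051, 0.999, 0.0]
wrist_force: [-0.4, 0.8, 1.0]
opening: 0.528
grasp_force: 0.0
```

```bash
cat >> h.py <<'E'
def wproj(c,X):
    p=c['R']@np.asarray(X)+c['t'];r=np.hypot(p[0],p[1]);th=np.arctan2(r,p[2])
    return np.array([c['cx'],c['cy']])+c['fx']*th*p[:2]/max(r,1e-9)
def wray(c,u,v,h):
    a=(u-c['cx'])/c['fx'];b=(v-c['cy'])/c['fx'];th=np.hypot(a,b)
    d=c['R'].T@np.array([np.sin(th)*a/th,np.sin(th)*b/th,np.cos(th)]);o=-c['R'].T@c['t']
    return (o+d*(h-o[2])/d[2]).round(4)
E
python3 - <<'E'
from h import *
c=snap('wrist');np.savez('w1.npz',**c)
im=c['color'][:,:,::-1].copy()
def box(x,y,yaw,h):
    t=np.radians(yaw)
    for s in(-1,1):
        for w in(-1,1):
            a,b=s*.0415,w*.0105
            p=wproj(c,[x+a*np.cos(t)-b*np.sin(t),y+a*np.sin(t)+b*np.cos(t),h]);cv2.circle(im,tuple(int(i) for i in p.round()),1,(0,0,255),-1)
box(.6205,-.2055,6,.016);box(.5255,-.211,16.5,.016)
for p in([.619,-.302,.054],[.534,-.311,.054],[.534,-.404,.036]): cv2.circle(im,tuple(int(i) for i in wproj(c,p).round()),1,(0,255,0),-1)
cv2.imwrite('pics/w1.png',im)
E
```

```text
(no output)
```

View pics/w1.png

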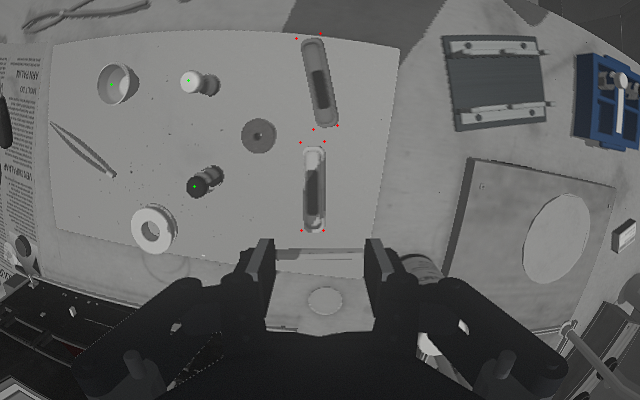

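Wrist view: boat 1 runs from (314,147) to (314,233), boat 2 from (310,38) to (329,127). The vial caps are at (190,81) white and (197,187) black, the crucible rim centre is about (117,83). My projected estimates land within a few millimetres.

```bash
python3 - <<'E'
from h import *
c=dict(np.load('w1.npz'))
for n,p,q in(('b1',(314,147),(314,233)),('b2',(310.5,38),(330,126))):
    a=wray(c,*p,.016);b=wray(c,*q,.016);print(n,a,b,(a+b)/2,np.hypot(*(a-b)[:2]),np.degrees(np.arctan2((b-a)[1],(b-a)[0])))
print(wray(c,190,81,.054),wray(c,197,187,.054),wray(c,117,83,.036),wray(c,258,135,.03))
for p in((447,38),(535,36),(456,126),(548,121)):print(wray(c,*p,.031))
E
```

```text
b1 [ 0.5839 -0.2072  0.016 ] [ 0.6645 -0.1993  0.016 ] [ 0.6242  -0.20325  0.016  ] 0.08098623339802884 5.597958748594923
b2 [ 0.4878 -0.2201  0.016 ] [ 0.564  -0.1952  0.016 ] [ 0.5259  -0.20765  0.016  ] 0.08016514205064436 18.095924498470563
[ 0.5345 -0.3094  0.054 ] [ 0.6198 -0.2994  0.054 ] [ 0.533  -0.3961  0.036 ] [ 0.5764 -0.2549  0.03  ]
[ 0.4713 -0.1034  0.031 ]
[ 0.4404 -0.006   0.031 ]
[ 0.5479 -0.0858  0.031 ]
[0.5222 0.0212 0.031 ]
```

>>> {"api": "servo_tool", "payload": {
  "commands": [
    [[0, -6, 30], 0, 45],
    [[0, 0, 35], 0, 45],
    [[0, 0, 35], 0, 45],
    [[0, 0, 25], 0, 45],
    [[0, 0, 10], 0, 45],
    [[0, 0, 4], 0, 45],
    [[0, 0, 0], 0, 45],
    [[0, 0, 0], 0, 12],
    [[0, 0, 0], 0, 12],
    [[0, 0, 0], 0, 12],
    [[0, 0, 0], 0, 12],
    [[0, 0, 0], 0, 12],
    [[0, 0, 0], 0, 12]
  ]
}}

```text
time_s: 4.32
eef_pos: [0.6237, -0.2035, 0.0308]
eef_rot: [0.001, -0.05, 0.999, -0.001]
wrist_force: [-0.7, -0.2, 5.8]
opening: 0.214
grasp_force: 59.2
```

>>> {"api": "servo_tool", "payload": {
  "commands": [
    [[0, 0, -5], 0, 12],
    [[0, 0, -15], 0, 12],
    [[0, 0, -30], 0, 12],
    [[0, 0, -30], 0, 12],
    [[0, 0, -30], 0, 12],
    [[0, 0, 0], -0.08, 12],
    [[0, 0, 0], -0.082, 12],
    [[10, 28, 0], 0, 12],
    [[10, 29, 0], 0, 12],
    [[10, 29, 0], 0, 12],
    [[10, 29, 0], 0, 12],
    [[11, 29, 0], 0, 12],
    [[11, 29, 0], 0, 12],
    [[11, 29, 0], 0, 12],
    [[10, 28, 0], 0, 12],
    [[0, 0, 0], 0, 12],
    [[0, 0, 0], 0, 12]
  ]
}}

```text
time_s: 6.45
eef_pos: [0.4838, -0.0029, 0.1401]
eef_rot: [0.001, -0.131, 0.991, -0.0]
wrist_force: [0.2, -0.3, 0.3]
opening: 0.214
grasp_force: 58.8
```

```bash
python3 - <<'E'
from h import *
o=ctrl.get_obs();print(o['eef_pos'],o['eef_rot'])
c=snap('wrist');np.savez('w2.npz',**c)
im=c['color'][:,:,::-1].copy();
t=np.radians(15)
for x in(-.0295,-.0245,.0245,.0295):
  for y in(-.0445,-.0075,.0075,.0445):
    X=[.4905+x*np.cos(t)-y*np.sin(t),-.0275+x*np.sin(t)+y*np.cos(t),.022]
    cv2.circle(im,tuple(int(i) for i in wproj(c,X).round()),1,(0,0,255),-1)
cv2.imwrite('pics/w2.png',im)
E
```

```text
[ 0.48381804 -0.00286559  0.14014015] [ 8.36008729e-04 -1.30844387e-01  9.91402458e-01 -4.62213113e-04]
```

View pics/w2.png

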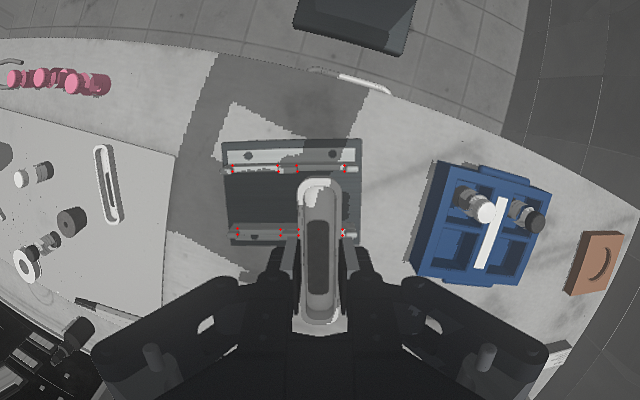

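Wrist picture: the boat is held straight, and the dots of the notches fall on the combs' notch edges (rows 168 and 232). The pose fits; I lower the boat.

>>> {"api": "servo_tool", "payload": {
  "commands": [
    [[0, 0, 30], 0, 12],
    [[0, 0, 30], 0, 12],
    [[0, 0, 18], 0, 12],
    [[0, 0, 8], 0, 12],
    [[0, 0, 3], 0, 12],
    [[0, 0, 2], 0, 12],
    [[0, 0, 0], 0, 12],
    [[0, 0, 0], 0, 12]
  ]
}}

```text
time_s: 7.5
eef_pos: [0.4834, -0.0025, 0.0488]
eef_rot: [0.0, -0.131, 0.991, -0.0]
wrist_force: [0.3, 0.2, -0.9]
opening: 0.214
grasp_force: 58.8
```

>>> {"api": "servo_tool", "payload": {
  "commands": [
    [[0, 0, 1], 0, 12],
    [[0, 0, 0], 0, 12],
    [[0, 0, 0], 0, 25],
    [[0, 0, 0], 0, 34],
    [[0, 0, 0], 0, 34],
    [[0, 0, -5], 0, 34],
    [[0, 0, -25], 0, 34],
    [[0, 0, -40], 0, 45],
    [[1, -23, 0], 0, 45],
    [[1, -23, 0], 0, 45],
    [[1, -23, 0], 0, 45],
    [[1, -23, 0], 0, 45],
    [[1, -23, 0], 0, 45],
    [[2, -23, 0], 0, 45],
    [[2, -24, 0], 0, 45],
    [[2, -24, 0], 0, 45],
    [[2, -24, 0], -0.043, 45],
    [[0, 0, 0], 0, 45],
    [[0, 0, 0], 0, 45]
  ]
}}

```text
time_s: 9.88
eef_pos: [0.5246, -0.2085, 0.117]
eef_rot: [-0.0, -0.152, 0.988, 0.0]
wrist_force: [-0.1, 0.5, -0.6]
opening: 0.523
grasp_force: 0.0
```

```bash
python3 - <<'E'
from h import *
o=ctrl.get_obs();print(o['eef_pos'],o['eef_rot'])
c=snap('wrist');np.savez('w3.npz',**c)
cv2.imwrite('pics/w3.png',c['color'][:,:,::-1])
E
```

```text
[ 0.52458152 -0.20845483  0.11696768] [-2.93752611e-04 -1.51518165e-01  9.88454336e-01  4.31018900e-04]
```

View pics/w3.png

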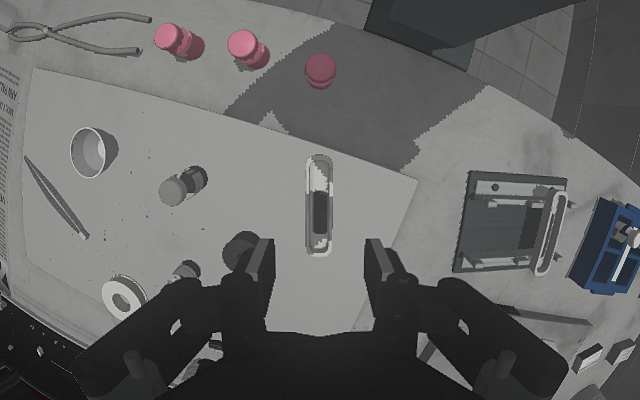

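Boat 1 lies at the rest's +y place. Boat 2 runs from (319,155) to (319,257), in line with the jaws.

```bash
python3 - <<'E'
from h import *
c=dict(np.load('w3.npz'))
a=wray(c,319,154.5,.016);b=wray(c,319.5,257.5,.016);print(a,b,(a+b)/2,np.hypot(*(a-b)[:2]),np.degrees(np.arctan2((b-a)[1],(b-a)[0])))
p=(a+b)/2-ctrl.get_obs()['eef_pos'];t=np.radians(197.4);print(p@[np.cos(t),np.sin(t),0],p@[np.sin(t),-np.cos(t),0])
E
```

```text
[ 0.4866 -0.2206  0.016 ] [ 0.5643 -0.1958  0.016 ] [ 0.52545 -0.2082   0.016  ] 0.08156181704694916 17.701851675431293
-0.0007861763159813503 -0.00039651078945521283
```

>>> {"api": "servo_tool", "payload": {
  "commands": [
    [[-1, 0, 35], 0, 45],
    [[0, 0, 30], 0, 45],
    [[0, 0, 15], 0, 45],
    [[0, 0, 6], 0, 45],
    [[0, 0, 1], 0, 45],
    [[0, 0, 0], 0, 12],
    [[0, 0, 0], 0, 12],
    [[0, 0, 0], 0, 12],
    [[0, 0, 0], 0, 12],
    [[0, 0, 0], 0, 12],
    [[0, 0, 0], 0, 12],
    [[0, 0, -5], 0, 12],
    [[0, 0, -20], 0, 12],
    [[0, 0, -30], 0, 12],
    [[0, 0, -30], 0.042, 12]
  ]
}}

```text
time_s: 11.8
eef_pos: [0.526, -0.2084, 0.1174]
eef_rot: [0.0, -0.131, 0.991, -0.0]
wrist_force: [-0.3, -0.6, -0.2]
opening: 0.213
grasp_force: 58.7
```

>>> {"api": "servo_tool", "payload": {
  "commands": [
    [[-2, 26, 0], 0, 12],
    [[-2, 26, 0], 0, 12],
    [[-2, 26, 0], 0, 12],
    [[-2, 26, 0], 0, 12],
    [[-2, 27, 0], 0, 12],
    [[-3, 27, 0], 0, 12],
    [[0, 0, 0], 0, 12],
    [[0, 0, 20], 0, 12],
    [[0, 0, 0], 0, 12]
  ]
}}

```text
time_s: 12.92
eef_pos: [0.4954, -0.0516, 0.0935]
eef_rot: [-0.002, -0.132, 0.991, 0.001]
wrist_force: [0.4, 0.4, 0.6]
opening: 0.214
grasp_force: 58.8
```

>>> {"api": "servo_tool", "payload": {
  "commands": [
    [[-1, -1, 20], 0, 12],
    [[0, 0, 14], 0, 12],
    [[0, 0, 7], 0, 12],
    [[0, 0, 3], 0, 12],
    [[0, 0, 1], 0, 12],
    [[0, 0, 0], 0, 12]
  ]
}}

```text
time_s: 13.68
eef_pos: [0.4988, -0.0532, 0.0507]
eef_rot: [0.0, -0.131, 0.991, -0.0]
wrist_force: [0.2, 0.1, 0.1]
opening: 0.212
grasp_force: 58.8
```

>>> {"api": "servo_tool", "payload": {
  "commands": [
    [[0, 0, 2.5], 0, 12],
    [[0, 0, 0], 0, 12],
    [[0, 0, 0], 0, 25],
    [[0, 0, 0], 0, 34],
    [[0, 0, 0], 0, 34],
    [[0, 0, -5], 0, 34],
    [[0, 0, -25], 0, 34],
    [[0, 0, -50], 0.1, 45],
    [[0, 0, 0], 0.1, 45],
    [[-10, -25, 0], 0, 45],
    [[-10, -25, 0], 0, 45],
    [[-10, -25, 0], 0, 45],
    [[-11, -26, 0], 0, 45],
    [[-11, -26, 0], 0, 45],
    [[-11, -26, 0], 0, 45],
    [[-11, -26, 0], 0, 45],
    [[-11, -26, 0], 0, 45],
    [[-10, -26, 0], 0, 45],
    [[-10, -25, 0], 0, 45]
  ]
}}

```text
time_s: 16.05
eef_pos: [0.6198, -0.3028, 0.1278]
eef_rot: [-0.0, -0.032, 1.0, 0.0]
wrist_force: [-0.8, 0.2, 0.1]
opening: 0.528
grasp_force: 0.0
```

>>> {"api": "servo_tool", "payload": {
  "commands": [
    [[0, 0, 0], 0, 45],
    [[0, 0, 0], 0, 45]
  ]
}}

```text
time_s: 16.3
eef_pos: [0.6191, -0.3013, 0.1275]
eef_rot: [-0.0, -0.032, 1.0, 0.0]
wrist_force: [0.6, 0.8, -0.5]
opening: 0.526
grasp_force: 0.0
```

```bash
python3 - <<'E'
from h import *
o=ctrl.get_obs();print(o['eef_pos'],o['eef_rot'])
c=snap('wrist');np.savez('w4.npz',**c)
cv2.imwrite('pics/w4.png',c['color'][:,:,::-1])
E
```

```text
[ 0.61906366 -0.30125293  0.12747058] [-4.00344287e-04 -3.16013168e-02  9.99500364e-01  4.66799325e-04]
```

View pics/w4.png

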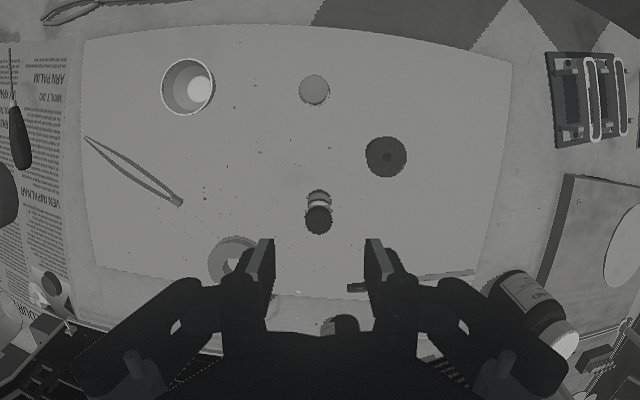

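Both boats lie side by side on the rest. The black cap is at (318.5,220) between the jaws, the white cap at (314,89), and the crucible rim centre at (188,87).

```bash
python3 - <<'E'
from h import *
c=dict(np.load('w4.npz'))
print(wray(c,318.5,220,.054),wray(c,314,89,.054),wray(c,188,87,.036))
E
```

```text
[ 0.6189 -0.3019  0.054 ] [ 0.5347 -0.31    0.054 ] [ 0.5329 -0.4002  0.036 ]
```

>>> {"api": "servo_tool", "payload": {
  "commands": [
    [[0, 0, 30], 0, 45],
    [[0, 0, 25], 0, 45],
    [[0, 0, 12], 0, 45],
    [[0, 0, 5], 0, 45],
    [[0, 0, 0], 0, 45],
    [[0, 0, 0], 0, 12],
    [[0, 0, 0], 0, 12],
    [[0, 0, 0], 0, 12],
    [[0, 0, 0], 0, 12],
    [[0, 0, 0], 0, 12],
    [[0, 0, 0], 0, 12],
    [[0, 0, -5], 0, 12],
    [[0, 0, -20], 0, 12],
    [[0, 0, -30], 0, 12],
    [[0, 0, -30], 0, 12]
  ]
}}

```text
time_s: 18.23
eef_pos: [0.6196, -0.3021, 0.1428]
eef_rot: [0.0, -0.032, 1.0, -0.0]
wrist_force: [-0.2, -0.7, 0.1]
opening: 0.208
grasp_force: 58.6
```

>>> {"api": "servo_tool", "payload": {
  "commands": [
    [[7, 15, 0], 0, 12],
    [[7, 35, 0], 0, 12],
    [[7, 37, 0], 0, 12],
    [[7, 37, 0], 0, 12],
    [[7, 37, 0], 0, 12],
    [[7, 37, 0], 0, 12],
    [[7, 37, 0], 0, 12],
    [[7, 37, 0], 0, 12],
    [[7, 37, 0], 0, 12],
    [[7, 37, 0], 0, 12],
    [[7, 37, 0], 0, 12],
    [[7, 37, 0], 0, 12],
    [[7, 37, 0], 0, 12],
    [[7, 37, 0], 0, 12],
    [[0, 34, 0], 0, 12],
    [[0, 0, 0], 0, 12],
    [[0, 0, 0], 0, 12]
  ]
}}

```text
time_s: 20.35
eef_pos: [0.4886, 0.2185, 0.1415]
eef_rot: [0.0, -0.032, 0.999, -0.0]
wrist_force: [0.4, -1.1, -0.3]
opening: 0.205
grasp_force: 58.7
```

```bash
python3 - <<'E'
from h import *
o=ctrl.get_obs();print(o['eef_pos'],o['eef_rot'])
c=snap('wrist');np.savez('w5.npz',**c)
im=c['color'][:,:,::-1].copy();t=np.radians(3.5)
for x in(3,40):
  for y in(12.5,49.5,-12.5,-49.5):
    X=[.471+(x*np.cos(t)-y*np.sin(t))/1e3,.1525+(x*np.sin(t)+y*np.cos(t))/1e3,.03]
    cv2.circle(im,tuple(int(i) for i in wproj(c,X).round()),1,(0,0,255),-1)
cv2.imwrite('pics/w5.png',im)
E
```

```text
[0.48857754 0.2185368  0.14148972] [ 4.16552711e-04 -3.18499592e-02  9.99492567e-01 -1.25860884e-04]
```

View pics/w5.png

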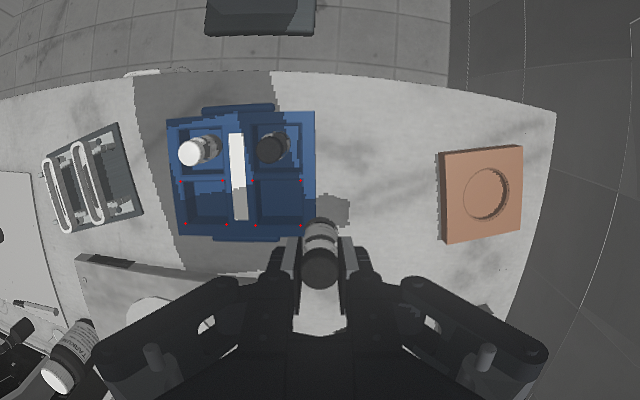

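The dots coincide with the two empty pockets' edges (col 253–300 and 181–228, rows 181–225); I overran by 34 mm in y because I summed the rows wrongly, so I shift back and then lower.

>>> {"api": "servo_tool", "payload": {
  "commands": [
    [[0, -17, 0], 0, 12],
    [[0, -17, 0], 0, 12],
    [[0, 0, 0], 0, 12],
    [[0, 0, 0], 0, 12],
    [[0, 0, 20], 0, 12],
    [[0, 0, 25], 0, 12],
    [[0, 0, 20], 0, 12],
    [[0, 0, 12], 0, 12],
    [[0, 0, 5], 0, 12],
    [[0, 0, 2], 0, 12],
    [[0, 0, 0], 0, 12]
  ]
}}

```text
time_s: 21.78
eef_pos: [0.4914, 0.1852, 0.0591]
eef_rot: [0.001, -0.032, 0.999, 0.0]
wrist_force: [-7.0, -1.1, 15.0]
opening: 0.206
grasp_force: 60.5
```

>>> {"api": "servo_tool", "payload": {
  "commands": [
    [[0, 0, -1.5], 0, 12],
    [[0, 0, 0], 0, 25],
    [[0, 0, 0], 0, 36],
    [[0, 0, 0], 0, 36],
    [[0, 0, -5], 0, 36],
    [[0, 0, -30], 0, 36],
    [[0, 0, -45], 0, 40]
  ]
}}

```text
time_s: 22.65
eef_pos: [0.4893, 0.1846, 0.138]
eef_rot: [-0.002, -0.032, 1.0, -0.0]
wrist_force: [0.6, -0.2, 0.5]
opening: 0.467
grasp_force: 0.0
```

>>> {"api": "servo_tool", "payload": {
  "commands": [
    [[0, -16, 0], 0, 45],
    [[-1, -37, 0], 0, 45],
    [[-1, -37, 0], 0, 45],
    [[-1, -37, 0], 0, 45],
    [[-1, -37, 0], 0, 45],
    [[-1, -37, 0], 0, 45],
    [[-1, -37, 0], 0, 45],
    [[-1, -37, 0], 0, 45],
    [[-1, -37, 0], 0, 45],
    [[-1, -37, 0], 0, 45],
    [[-1, -37, 0], 0, 45],
    [[-1, -37, 0], 0, 45],
    [[-1, -37, 0], 0, 45],
    [[-1, -37, 0], 0, 45],
    [[0, 0, 0], 0, 45],
    [[0, 0, 0], 0, 45]
  ]
}}

```text
time_s: 24.65
eef_pos: [0.534, -0.3097, 0.1373]
eef_rot: [-0.001, -0.031, 1.0, 0.001]
wrist_force: [-0.4, -0.2, 0.5]
opening: 0.53
grasp_force: 0.0
```

```bash
python3 - <<'E'
from m import *
c=snap('wrist');np.savez('w6.npz',**c)
o=ctrl.get_obs();print(o['eef_pos'],o['eef_rot'],wproj(c,[.5347,-.31,.054]))
t=snap('top');p=pts(t,(.475,.52,.16,.21),.042,.08);print(len(p),p.mean(0),rect(p))
a=c['color'][130:330,220:420,::-1];b=t['color'][185:245,225:360,::-1]
a=cv2.resize(a,(400,400));b=cv2.resize(b,None,fx=2.9,fy=2.9,interpolation=cv2.INTER_CUBIC)
W=np.zeros((400,400+b.shape[1],3),np.uint8);W[:,:400]=a;W[:b.shape[0],400:]=b;cv2.imwrite('pics/w6.png',W)
E
```

```text
[ 0.5342138  -0.30926228  0.13745564] [-6.27798878e-04 -3.17142577e-02  9.99496499e-01  7.48629457e-04] [318.82498662 216.34438196]
46 [0.49249223 0.18396664 0.05449938] (array([492.8, 184.2]), array([17.2, 17.2]), 80.0)
```

View pics/w6.png

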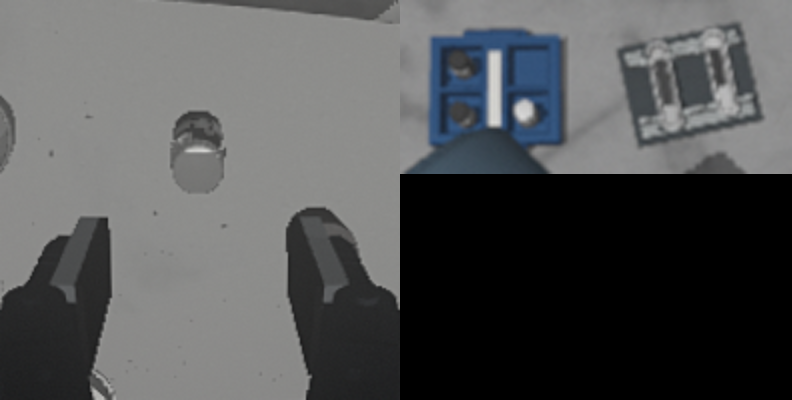

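Black vial stands upright in the upper left pocket (492.5,184). The white cap is at wrist pixel (319,216), exactly where computed.

>>> {"api": "servo_tool", "payload": {
  "commands": [
    [[0, 0, 30], 0, 45],
    [[0, 0, 30], 0, 45],
    [[0, 0, 16], 0, 45],
    [[0, 0, 5], 0, 45],
    [[0, 0, 0], 0, 45],
    [[0, 0, 0], 0, 12],
    [[0, 0, 0], 0, 12],
    [[0, 0, 0], 0, 12],
    [[0, 0, 0], 0, 12],
    [[0, 0, 0], 0, 12],
    [[0, 0, 0], 0, 12],
    [[0, 0, -5], 0, 12],
    [[0, 0, -20], 0, 12],
    [[0, 0, -30], 0, 12],
    [[0, 0, -30], 0, 12]
  ]
}}

```text
time_s: 26.62
eef_pos: [0.5349, -0.3104, 0.1443]
eef_rot: [0.0, -0.032, 1.0, -0.0]
wrist_force: [0.3, -0.3, 0.2]
opening: 0.205
grasp_force: 58.6
```

>>> {"api": "servo_tool", "payload": {
  "commands": [
    [[1, 14, 0], 0, 12],
    [[1, 35, 0], 0, 12],
    [[1, 35, 0], 0, 12],
    [[1, 35, 0], 0, 12],
    [[1, 35, 0], 0, 12],
    [[1, 35, 0], 0, 12],
    [[1, 35, 0], 0, 12],
    [[1, 35, 0], 0, 12],
    [[1, 35, 0], 0, 12],
    [[1, 35, 0], 0, 12],
    [[1, 35, 0], 0, 12],
    [[1, 35, 0], 0, 12],
    [[1, 35, 0], 0, 12],
    [[0, 0, 0], 0, 12],
    [[0, 0, 0], 0, 12],
    [[0, 0, 0], 0, 12]
  ]
}}

```text
time_s: 28.62
eef_pos: [0.4944, 0.1212, 0.1421]
eef_rot: [-0.0, -0.031, 1.0, -0.0]
wrist_force: [-0.2, 0.2, 0.0]
opening: 0.201
grasp_force: 58.7
```

>>> {"api": "servo_tool", "payload": {
  "commands": [
    [[0, 1, 20], 0, 12],
    [[0, 0, 25], 0, 12],
    [[0, 0, 20], 0, 12],
    [[0, 0, 11], 0, 12],
    [[0, 0, 5], 0, 12],
    [[0, 0, 1.5], 0, 12],
    [[0, 0, 0], 0, 12]
  ]
}}

```text
time_s: 29.5
eef_pos: [0.495, 0.1228, 0.0607]
eef_rot: [0.001, -0.032, 1.0, -0.0]
wrist_force: [-1.6, -1.8, 2.1]
opening: 0.203
grasp_force: 59.0
```

>>> {"api": "servo_tool", "payload": {
  "commands": [
    [[0, 0, 0.5], 0, 12],
    [[0, 0, 0], 0, 25],
    [[0, 0, 0], 0, 36],
    [[0, 0, 0], 0, 36],
    [[0, 0, -5], 0, 36],
    [[0, 0, -30], 0, 36],
    [[0, 0, -40], 0, 40],
    [[0, 0, 0], 0, 50]
  ]
}}

```text
time_s: 30.5
eef_pos: [0.497, 0.1231, 0.1379]
eef_rot: [0.004, -0.032, 0.999, -0.0]
wrist_force: [-0.5, 0.5, 0.1]
opening: 0.585
grasp_force: 0.0
```

>>> {"api": "servo_tool", "payload": {
  "commands": [
    [[0, -16, 0], 0, 64],
    [[0, -34, 0], 0, 64],
    [[0, -34, 0], 0, 64],
    [[0, -34, 0], 0, 64],
    [[0, -34, 0], 0, 64],
    [[0, -34, 0], 0, 64],
    [[0, -34, 0], 0, 64],
    [[0, -34, 0], 0, 64],
    [[0, -34, 0], 0, 64],
    [[0, -34, 0], 0, 64],
    [[-1, -34, 0], 0, 64],
    [[-1, -34, 0], 0, 64],
    [[-1, -34, 0], 0, 64],
    [[-1, -34, 0], 0, 64],
    [[-1, -34, 0], 0, 64],
    [[0, -34, 0], 0, 64],
    [[0, 0, 0], 0, 64],
    [[0, 0, 0], 0, 64]
  ]
}}

```text
time_s: 32.75
eef_pos: [0.5313, -0.4011, 0.1325]
eef_rot: [-0.001, -0.031, 1.0, 0.001]
wrist_force: [1.2, 0.3, 0.1]
opening: 0.747
grasp_force: 0.0
```

```bash
python3 - <<'E'
from m import *
c=snap('wrist');np.savez('w7.npz',**c)
o=ctrl.get_obs();print(o['eef_pos'],o['eef_rot'],wproj(c,[.533,-.402,.036]))
t=snap('top');
for k,b in dict(bk=(.475,.52,.16,.21),wh=(.475,.52,.1,.15),rb=(.42,.473,.16,.21),rw=(.42,.473,.1,.15)).items():
    p=pts(t,b,.042,.08);print(k,len(p),p.mean(0))
a=c['color'][130:330,220:420,::-1];b=t['color'][185:245,225:360,::-1]
a=cv2.resize(a,(400,400));b=cv2.resize(b,None,fx=2.9,fy=2.9,interpolation=cv2.INTER_CUBIC)
W=np.zeros((400,400+b.shape[1],3),np.uint8);W[:,:400]=a;W[:b.shape[0],400:]=b;cv2.imwrite('pics/w7.png',W)
E
```

```text
[ 0.53169866 -0.40066999  0.13290803] [-8.55359349e-04 -3.16439697e-02  9.99498254e-01  1.08070728e-03] [317.77760894 211.69977872]
bk 43 [0.49300749 0.18365731 0.05485206]
wh 43 [0.49428361 0.12118659 0.05498328]
rb 49 [0.44664669 0.17869565 0.05379141]
rw 45 [0.45079201 0.12018405 0.05484907]
```

View pics/w7.png

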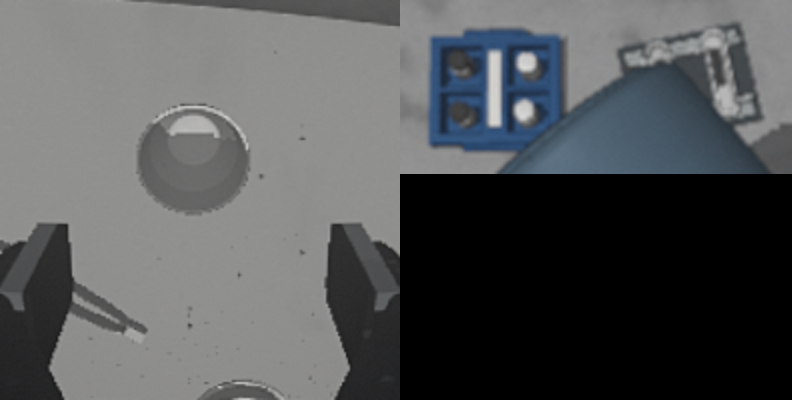

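All four vials are in the right pockets. The crucible rim centre is at wrist pixel (317,210), i.e. about (0.5315, -0.403).

>>> {"api": "servo_tool", "payload": {
  "commands": [
    [[0, -2, 30], 0, 64],
    [[0, 0, 30], 0, 64],
    [[0, 0, 20], 0, 64],
    [[0, 0, 8], 0, 64],
    [[0, 0, 2], 0, 64],
    [[0, 0, 0], 0, 34],
    [[0, 0, 0], 0, 34],
    [[0, 0, 0], 0, 34],
    [[0, 0, 0], 0, 34],
    [[0, 0, 0], 0, 34],
    [[0, 0, 0], 0, 34]
  ]
}}

```text
time_s: 34.22
eef_pos: [0.5335, -0.4043, 0.0459]
eef_rot: [0.001, -0.032, 0.999, -0.001]
wrist_force: [-1.5, 2.1, 5.8]
opening: 0.451
grasp_force: 60.1
```

>>> {"api": "servo_tool", "payload": {
  "commands": [
    [[0, 0, -5], 0, 34],
    [[0, 0, -20], 0, 34],
    [[0, 0, -30], 0, 34],
    [[0, 0, -30], 0, 34],
    [[0, 0, -20], 0, 34],
    [[0, 0, 0], 0, 34],
    [[0, 15, 0], 0, 34],
    [[0, 30, 0], 0, 34],
    [[1, 35, 0], 0, 34],
    [[1, 35, 0], 0, 34],
    [[1, 35, 0], 0, 34],
    [[1, 35, 0], 0, 34],
    [[0, 35, 0], 0, 34],
    [[0, 35, 0], 0, 34],
    [[0, 35, 0], 0, 34]
  ]
}}

```text
time_s: 36.1
eef_pos: [0.5087, -0.112, 0.1475]
eef_rot: [-0.001, -0.032, 0.999, 0.001]
wrist_force: [-0.4, 0.5, -0.2]
opening: 0.452
grasp_force: 60.3
```

>>> {"api": "servo_tool", "payload": {
  "commands": [
    [[0, 35, 0], 0, 34],
    [[0, 35, 0], 0, 34],
    [[1, 35, 0], 0, 34],
    [[1, 35, 0], 0, 34],
    [[1, 35, 0], 0, 34],
    [[0, 35, 0], 0, 34],
    [[0, 35, 0], 0, 34],
    [[0, 35, 0], 0, 34],
    [[0, 35, 0], 0, 34],
    [[0, 35, 0], 0, 34],
    [[0, 35, 0], 0, 34],
    [[0, 35, 0], 0, 34],
    [[0, 35, 0], 0, 34],
    [[0, 30, 0], 0, 34],
    [[0, 0, 0], 0, 34],
    [[0, 0, 0], 0, 34],
    [[0, 0, 0], 0, 34]
  ]
}}

```text
time_s: 38.22
eef_pos: [0.4764, 0.3684, 0.1487]
eef_rot: [-0.001, -0.031, 1.0, -0.0]
wrist_force: [-0.0, 0.1, -0.5]
opening: 0.448
grasp_force: 60.3
```

```bash
python3 - <<'E'
from h import *
o=ctrl.get_obs();print(o['eef_pos'],o['eef_rot'])
c=snap('wrist');np.savez('w8.npz',**c)
im=c['color'][:,:,::-1].copy()
for a in np.linspace(0,6.28,16):
    cv2.circle(im,tuple(int(i) for i in wproj(c,[.4763+.024*np.cos(a),.3697+.024*np.sin(a),.016]).round()),1,(0,0,255),-1)
cv2.imwrite('pics/w8.png',im[100:400,120:520])
E
```

```text
[0.47641131 0.36839735 0.14871296] [-5.63036302e-04 -3.11960837e-02  9.99513064e-01 -3.50704732e-04]
```

View pics/w8.png

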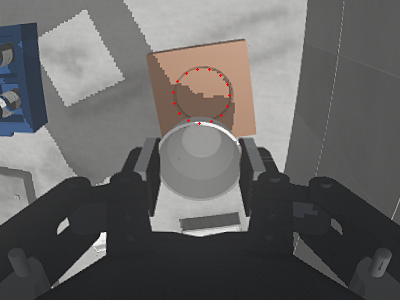

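```bash
python3 - <<'E'
from h import *
c=dict(np.load('w8.npz'));print(wray(c,320,260,.139),wray(c,320,222,.139),wray(c,320,298,.139))
E
```

```text
[0.473  0.3683 0.139 ] [0.454  0.3671 0.139 ] [0.4946 0.3697 0.139 ]
```

The crucible hangs upright, and the well lies on the dots. A shift of +2 mm in x and +1 mm in y centres it.

>>> {"api": "servo_tool", "payload": {
  "commands": [
    [[-2, 1, 20], 0, 34],
    [[0, 0, 30], 0, 34],
    [[0, 0, 25], 0, 34],
    [[0, 0, 14], 0, 34],
    [[0, 0, 6], 0, 34],
    [[0, 0, 2], 0, 34],
    [[0, 0, 0], 0, 34],
    [[0, 0, 0], 0, 34]
  ]
}}

```text
time_s: 39.28
eef_pos: [0.4793, 0.3708, 0.0532]
eef_rot: [0.001, -0.032, 0.999, 0.0]
wrist_force: [-0.2, 0.0, 0.2]
opening: 0.453
grasp_force: 60.3
```

>>> {"api": "servo_tool", "payload": {
  "commands": [
    [[0, 0, 1.5], 0, 34],
    [[0, 0, 1], 0, 34],
    [[0, 0, 0], 0, 34]
  ]
}}

```text
time_s: 39.65
eef_pos: [0.4789, 0.3706, 0.05]
eef_rot: [0.0, -0.032, 1.0, 0.0]
wrist_force: [-0.5, 0.5, 0.9]
opening: 0.452
grasp_force: 60.5
```

>>> {"api": "servo_tool", "payload": {
  "commands": [
    [[0, 0, 0], 0, 48],
    [[0, 0, 0], 0, 62],
    [[0, 0, 0], 0, 62],
    [[0, 0, 0], 0, 62],
    [[0, 0, -10], 0, 62],
    [[0, 0, -30], 0, 62],
    [[0, 0, -40], 0, 62],
    [[0, 0, -40], 0, 62],
    [[40, 30, -10], 0, 62],
    [[40, 30, 0], 0, 62],
    [[40, 30, 0], 0, 62],
    [[30, 30, 0], 0, 62],
    [[0, 0, 0], 0, 62],
    [[0, 0, 0], 0, 62]
  ]
}}

```text
time_s: 41.4
eef_pos: [0.3218, 0.4807, 0.1803]
eef_rot: [0.0, -0.032, 0.999, 0.0]
wrist_force: [-0.5, 0.5, -0.2]
opening: 0.727
grasp_force: 0.0
```

```bash
python3 - <<'E'
from m import *
o=ctrl.get_obs();print(o['eef_pos'],o['time_s'])
t=snap('top');s=snap('scene');np.savez('top9.npz',**t)
for k,b in dict(bk=(.475,.52,.16,.21,.042,.08),wh=(.475,.52,.1,.15,.042,.08),rb=(.42,.473,.16,.21,.042,.08),rw=(.42,.473,.1,.15,.042,.08),cup=(.44,.52,.33,.41,.03,.06),rest=(.43,.55,-.09,.04,.024,.05)).items():
    p=pts(t,b[:4],*b[4:]);print(k,len(p),p.mean(0).round(4),rect(p) if len(p) else 0)
a=cv2.resize(t['color'][180:250,155:365,::-1],None,fx=3.7,fy=3.7,interpolation=cv2.INTER_CUBIC)
b=cv2.resize(s['color'][125:240,215:335,::-1],None,fx=2.9,fy=2.9,interpolation=cv2.INTER_CUBIC)
W=np.zeros((a.shape[0]+b.shape[0],a.shape[1],3),np.uint8);W[:a.shape[0]]=a;W[a.shape[0]:,:b.shape[1]]=b
cv2.imwrite('pics/fin.png',W);print(W.shape)
E
```

```text
[0.32177544 0.48073749 0.18032298] 41.4
bk 46 [0.4926 0.1836 0.0546] (array([493. , 183.4]), array([16.9, 16.5]), 1.3)
wh 43 [0.4944 0.1211 0.055 ] (array([494.4, 121.1]), array([15.9, 16.4]), 89.7)
rb 48 [0.4466 0.1788 0.0543] (array([446.8, 179.5]), array([18.6, 16.4]), 48.9)
rw 43 [0.4513 0.1201 0.0551] (array([452. , 120.1]), array([16.9, 16. ]), 5.7)
cup 76 [0.4801 0.3742 0.0371] (array([478.5, 370.5]), array([41.1, 41.1]), 0.6)
rest 400 [ 0.4931 -0.029   0.0299] (array([492.1, -27.9]), array([ 82. , 106.7]), 16.0)
(593, 777, 3)
```

View pics/fin.png

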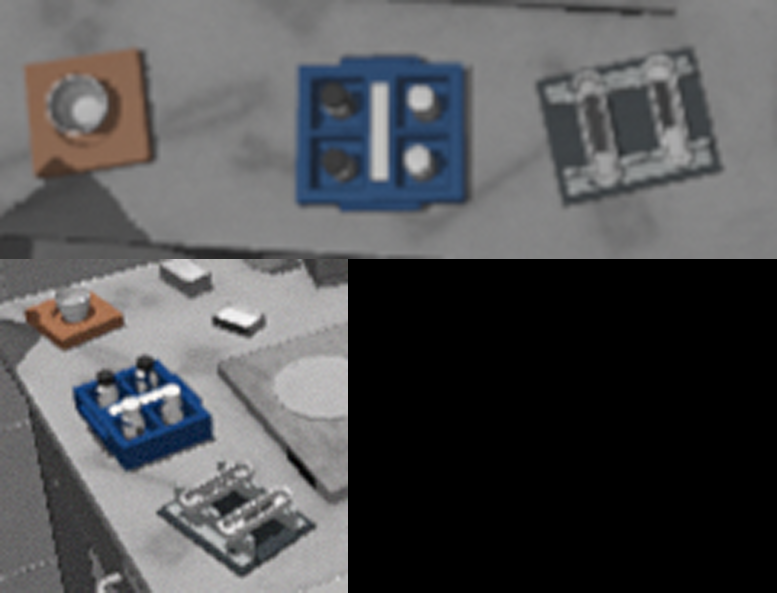

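The final view shows the crucible in its well (78,107), black vials in the left row (338,98)/(338,163), white in the right row (422,98)/(422,160), and both boats lying across the combs (597,130)/(668,110). All measured positions are within tolerance.

```bash
python3 -c "
from bench import ctrl
print(ctrl.hand_in())"
```

```text
the job is handed in; nothing more can be done
None
```

The job is handed in after about 41 s of the 118 s: both boats lie on the rest, the crucible stands in its well, and each loose vial stands in the row matching its cap colour; the last pictures looked right, but the hand-in gave no verdict.

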